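# Push the piston train home and close the keeper

## Robot

A 6-joint arm with a two-finger parallel gripper is mounted at the origin on a cart in front of the work surface, level with it; the furniture and walls round the work are solid. World frame = base frame: x ahead of the robot, y to its left, z up, the work surface at z = 0. Lengths are in mm, angles in rad, forces in N, time in s.
With the tool pointing down it reaches from about 350 to 975 mm from the base axis. Payload 7.1 kg.
Tool frame: the origin (TCP) lies at the very end of the fingers, on their centre line; the grasp point (between the pads) lies 19 mm behind it (manip.grip_point_offset is the distance from the TCP to the grasp point, in mm); z points along the fingers, y is the line along which they close (so a half turn about z gives the same grasp; the last joint's range is limited). The gripper opens to 88 mm and grips with 3 to 60 N. Pads are 20 mm wide; open, the fingers measure 115 mm over their backs; the gripper's body (75 mm by 178 mm) begins 61 mm behind the grasp point.
Start: joints at [-1.321, 0.423, 1.63, -0, 1.089, -0.019], TCP at [166.003, -602.534, 184.775] pointing down, gripper open.
Joint ranges: [-3, 3], [-0.9, 2.11], [0.09, 2.58], [-1.31, 4.45], [0.11, 2.69], [-2.54, 2.54]. Speed limits (rad/s): [2.39, 2.39, 3.01, 3.14, 3.14, 3.14].

## Interface

Orientations are given as a rotation vector (axis times angle).
In Python, from cell import status, imaging, manip gives the robot as it stands.
- The arm moves only by the shell command python3 -m creep 'ROWS' [OPENING] [FORCE]. ROWS is JSON, a list of rows, each a list of 6 numbers: the shift along the tool's x, y, z in mm, then the turn, a rotation vector about the tool's x, y, z in rad. In form: [[dx, dy, dz, wx, wy, wz], ...]. A call has 1 to 20 rows; each row shifts and turns the commanded pose from where the row before left it, along the tool's axes as they then stand; what a row does not reach is not made up. A row lasts 1/12 s, in which the tool goes at most 41.7 mm and 7.16 degrees, less where a joint would pass 70% of its speed; a pose out of reach is approached as far as the arm can. A call is refused whole if a number of a shift passes 41.7 or a number of a turn 0.125, either way. A call with a gripper value outside its range is refused whole. OPENING is the gripper command: -1 is shut, 1 is fully open, values between are in proportion, set as the call begins (- or left out, the last holds). The fingers move at their own pace and stop on an object; FORCE is the grip in N (left out, the last holds). Time passes only in rows, so rows that do not move let the fingers close. It gives the time, the measured TCP pose, the force, the opening and the grip force at its end, in the units of the state.
- status.get_state(): the state, without advancing time (a new reading comes with each control period).
- imaging.read_camera(name): name is "scene" or "top" or "wrist"; returns a dict with "image" (420x560x3 uint8, blue, green, red), "range_z" (420x560 float32, mm along the optical axis (not along the pixel's ray), 0 where there is no reading), "vfov" (degrees; the focal length in pixels is half the picture's height over the tangent of half this angle, whatever the lens; pixels are square), "cx", "cy" (the principal point, pixels), "rvec" (rotation vector, rad) and "tvec" (3), from world to camera coordinates, as OpenCV has them; the wrist camera has in their place "tool_from_camera" (4x4, takes a point from camera to tool coordinates, whose origin is the TCP and whose axes are the flange's). Camera axes: x right, y down, z forward; pixel columns grow to the right and rows downward; lengths in mm; the calibration is good to about 2 mm. A picture is of the moment at which its call begins: read the wrist's pose just before it.
- manip.close_job(): hands the job in; it is judged then, once.
The state is a dict: "time": time; "qpos": joint angles; "qd": joint speeds; "joint_efforts": joint torques, N m; "ee_pos": TCP position; "tcp_rot": TCP orientation; "wrist_force": force on the tool from outside, world axes, zero at the start; "wrist_torque": the same for the moment, N m; "grip_width": opening from 0.0 (shut) to 1.0 (fully open); "gripper_force": force on a finger pad.
Only numpy, scipy, OpenCV 4.12 (cv2) and the standard library are available. Lean on these libraries where they do the work, as an engineer would, in place of code of your own. Each camera call takes 0.05 s, during which the arm holds its last target. There are 200 camera calls.

## Task

Three pistons stand in a touching row in the guide rail. Without lifting any of them, and pushing only on the last one (the one furthest from the yellow end stop), slide the row along the rail as one train until the front piston is fully home against the end stop and all three sit close together. Then push the red keeper bar round until it lies square across the rail behind the last piston, let go, and leave the grease tin, the cup and the bearing beside the rail where they are.

Things in the scene. Friction and masses are not known exactly. Their poses are not given: they have to be found in the camera images.
- rail: Fixed aluminium guide rail 96 x 420 x 18 mm, yaw within 20 degrees. Origin: centre of its underside on the worktop; y runs along the channel to the end stop, x across (away from the robot), z up. Channel floor 6 mm up; fences with inner faces at x = +-37, outer at +-45 mm, tops 18 mm up. Open at the other end (y = -210 mm). An ear with the keeper's pivot juts from the near side.
- stop_face (a point): Centre of the face of the yellow end stop block that the front piston must meet; at rail x = 0, y = +190 mm, 30 mm above the worktop. The block is 90 mm wide and its top is 48 mm above the worktop.
- piston_front: Piston, light metal with dark crown up, about 68 to 69 mm diameter, 59 mm high, about 0.22 kg, origin at the centre of its underside; stands on the channel floor, nearest the end stop. Starts with 60 to 105 mm free between it and the stop.
- piston_middle: Identical piston in the middle of the row, touching its neighbours or within 1 mm of them.
- piston_rear: Identical piston, last of the row, furthest from the stop: the only one that may be pushed. With the train home its centre lies about 171 mm before the stop face.
- keeper (a joint): Red keeper bar on an upright pin, rad: 0 = alongside the rail outside its near fence, pointing away from the stop; grows as the free end swings over the channel towards the stop, up to its limit 1.571, square across. Starts between 0 and 0.22, light friction, stays where left. Bar 8 mm thick, 126 mm from pivot to end, 22 to 42 mm above the worktop.
- keeper_pivot (a point): On the keeper's turning axis at the bar's mid height, 32 mm above the worktop; at rail x = -75 mm, y = -24 mm.
- keeper_end (a point): On the keeper bar's centre line, 120 mm from the pivot, 32 mm above the worktop; a black upright peg of 12 mm diameter stands here, its top 64 mm above the worktop.
- grease_tin: Bystander: green grease tin, 67 mm diameter, 58 mm high, origin at the centre of its underside; leave it alone.
- steel_cup: Bystander: open steel cup, 70 mm diameter, 55 mm high, origin at the centre of its underside; leave it alone.
- bearing: Bystander: ball bearing lying flat, 47 mm diameter, 14 mm high, origin at the centre of its underside; leave it alone.
Things that resemble listed ones, but are neither listed nor needed, are in the scene too. Leave any brown look-alike of the piston_middle alone.

How it is judged:
By the outcome, as a careful person would: the job done as asked, in the order asked, and still so for the second after the job is handed in, with the robot touching nothing.
It also fails if it takes over 53 s, if anything falls off the work surface, if the arm or the gripper's body presses on something with over 40 N, if the wrist force passes 120 N, or if a joint passes its speed limit or range.

## Working session

There is one attempt and no reset: what is moved stays moved. The work goes in short steps, Python scripts to look and compute and a shell command to move; the robot and the scene stay as the last step left them, time stands still between calls to the robot, and variables do not carry over. Pictures are saved under pics/ and viewed, at most 10 in all, crops included, and the job is handed in when it is done.

```bash
ls; mkdir -p pics; python3 - <<'E'
from cell import status, imaging
import cv2,numpy as np
s=status.get_state();print({k:np.round(v,3) for k,v in s.items()})
for n in("scene","top"):
    c=imaging.read_camera(n);cv2.imwrite(f"pics/{n}0.png",c["image"]);np.savez(f"{n}0.npz",**c)
    print(n,c["vfov"],c["cx"],c["cy"],c["rvec"],c["tvec"])
E
```

```text
pics
{'time': np.float64(0.0), 'qpos': array([-1.321,  0.424,  1.631,  0.   ,  1.089, -0.019]), 'qd': array([ 0.001, -0.001,  0.   ,  0.002,  0.001,  0.   ]), 'joint_efforts': array([ 1.0000e-03, -5.4461e+01, -2.7367e+01,  6.4000e-02,  2.3000e-02,
       -0.0000e+00]), 'ee_pos': array([ 165.863, -601.952,  184.01 ]), 'tcp_rot': array([-3.112, -0.421,  0.   ]), 'wrist_force': array([-0.915,  0.2  , -0.908]), 'wrist_torque': array([-0.017, -0.02 , -0.039]), 'gripper_force': np.float64(0.0), 'grip_width': np.float64(0.999)}
scene 54.638544938905746 282.4267116684118 206.53249352921873 [ 2.34016198 -0.74161951  0.27022997] [-456.88411792  296.29931655  646.64867282]
top 52.18418227721512 275.951536261518 213.39874604524212 [ 2.1188035  -2.12790237  0.15242887] [ 50.30936559 557.35296414 854.90297538]
```

View pics/scene0.png

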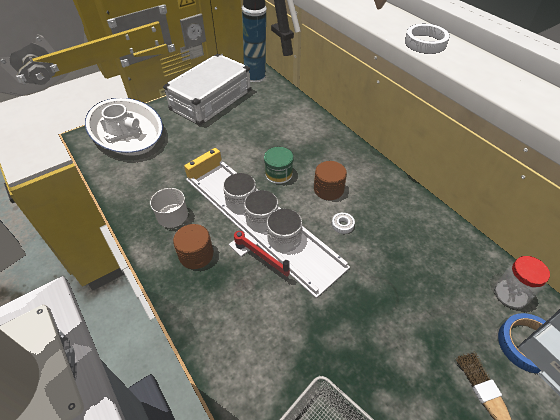

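View pics/top0.png

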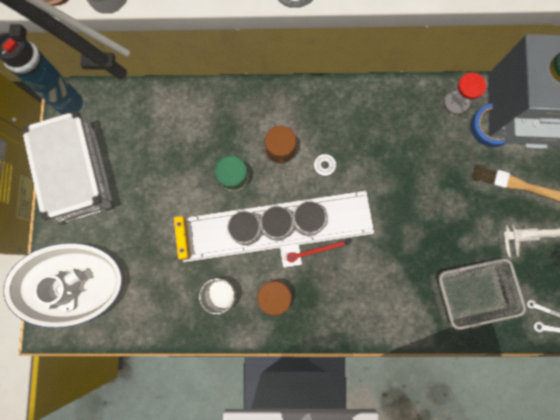

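The scene and top views agree. In the top view the yellow stop is at (181,238), the crowns at (244,227), (277,223) and (310,216), the open end near (370,212), the keeper pivot at (291,257) and the peg at about (343,243). The brown look-alikes are outside the rail.

```bash
cat > h.py <<'E'
import cv2,numpy as np
from scipy.spatial.transform import Rotation as R
def cast(c,uv,z,T=None):
    """pixels -> world points on plane height z; T = world_from_camera for wrist"""
    uv=np.atleast_2d(uv).astype(float); f=210/np.tan(np.radians(float(c["vfov"]))/2)
    d=np.c_[(uv[:,0]-c["cx"])/f,(uv[:,1]-c["cy"])/f,np.ones(len(uv))]
    if T is None:
        M=R.from_rotvec(c["rvec"]).as_matrix(); o=-M.T@c["tvec"]; d=d@M
    else: o=T[:3,3]; d=d@T[:3,:3].T
    return o+d*((z-o[2])/d[:,2])[:,None]
def cen(mask,n=1):
    k=sorted(cv2.findContours(mask.astype(np.uint8),0,2)[0],key=cv2.contourArea)[::-1][:n]
    return [(cv2.minEnclosingCircle(x),cv2.contourArea(x),x[:,0]) for x in k]
E
python3 - <<'E'
from h import *
c=np.load("top0.npz"); im=c["image"]; hsv=cv2.cvtColor(im,40)
H,S,V=[hsv[...,i].astype(int) for i in range(3)]
box=np.zeros(H.shape,bool); box[185:270,170:380]=1
y=box&(H>18)&(H<35)&(S>120)&(V>100)
k=cen(y)[0]; r=cv2.minAreaRect(k[2]);print("yellow",r,cast(c,[r[0]],48).round(1))
red=box&((H<8)|(H>172))&(S>120)&(V>80); k=cen(red)[0]
print("red ext",k[2][k[2][:,0].argmin()],k[2][k[2][:,0].argmax()],k[1])
w=box&(V>150)&(S<60)
far=[(u,np.where(w[:,u])[0].min()) for u in range(198,362,3)]
near=[(u,np.where(w[:,u])[0].max()) for u in list(range(195,270,3))+list(range(345,365,3))]
for n,p in(("far",far),("near",near)):
    P=cast(c,p,18); a=np.polyfit(P[:,1],P[:,0],1); res=P[:,0]-np.polyval(a,P[:,1]); g=abs(res)<3
    a=np.polyfit(P[g,1],P[g,0],1); print(n,a,"yaw",-np.arctan(a[0]),abs(res).max(),g.sum(),"x at y=0",a[1])
rr=[np.where(w[v])[0].max() for v in range(198,230,3)];print("open end px",rr,cast(c,[(max(rr),212)],18).round(1))
dark=(V<95)&(S<90)&box
dark=cv2.morphologyEx(dark.astype(np.uint8),cv2.MORPH_OPEN,np.ones((7,7)))
dark[:200]*=1
for k in cen(dark,5): print("dark",np.round(k[0][0],1),round(k[0][1],1),k[1],cast(c,[k[0][0]],65).round(1))
# depth check on crowns
f=210/np.tan(np.radians(float(c["vfov"]))/2);M=R.from_rotvec(c["rvec"]).as_matrix()
for u,v in((244,227),(277,222),(310,216),(150,200)):
    Z=c["range_z"][v,u]; print((M.T@(np.array([(u-c["cx"])/f,(v-c["cy"])/f,1])*Z-c["tvec"])).round(1))
cv2.imwrite("pics/t1.png",cv2.resize(im[180:275,165:385],None,fx=3.6,fy=3.6,interpolation=2))
E
```

```text
yellow ((181.14024353027344, 237.2621612548828), (43.399593353271484, 12.589195251464844), 83.6598129272461) [[508.  246.6  48. ]]
red ext [287 256] [344 244] 225.0
far [-1.44596226e-01  5.91115380e+02] yaw 0.14360093957156014 1.342652881852132 55 x at y=0 591.1153798089027
near [-1.44520486e-01  4.94787736e+02] yaw 0.1435267496238908 1.1258086090044799 32 x at y=0 494.78773585324404
open end px [np.int64(367), np.int64(368), np.int64(368), np.int64(369), np.int64(369), np.int64(370), np.int64(370), np.int64(371), np.int64(372), np.int64(372), np.int64(372)] [[ 564.2 -159.1   18. ]]
dark [275.  217.5] 11.9 192.0 [[546.   49.5  65. ]]
dark [204.5 265.5] 4.9 49.0 [[448.3 192.7  65. ]]
[526.9 113.4  63. ]
[537.   45.4  62.4]
[548.9 -22.6  64. ]
[598.  332.   -1.1]
```

View pics/t1.png

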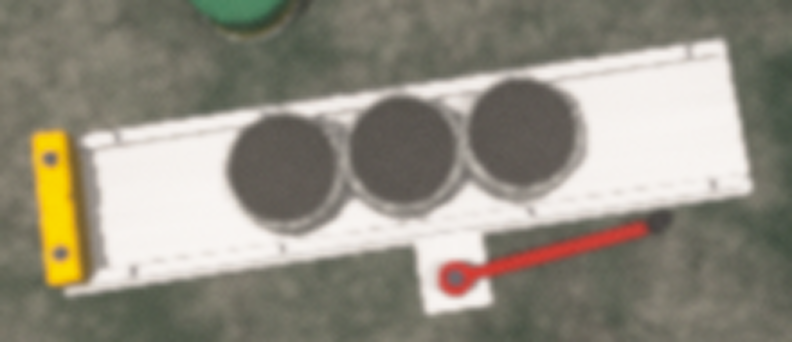

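```bash
python3 -m creep '[[28.4,-21.1,0,0,0,0],[28.4,-21.1,0,0,0,0],[28.4,-21.1,0,0,0,0],[28.4,-21.1,0,0,0,0],[28.4,-21.1,0,0,0,0],[28.4,-21.1,0,0,0,0],[28.4,-21.1,0,0,0,0],[28.4,-21.1,0,0,0,0],[28.4,-21.1,0,0,0,0],[28.4,-21.1,0,0,0,0],[28.4,-21.1,0,0,0,0],[28.4,-21.1,0,0,0,0],[28.4,-21.1,0,0,0,0],[28.4,-21.1,0,0,0,0],[28.4,-21.1,0,0,0,0],[28.4,-21.1,0,0,0,0],[28.4,-21.1,0,0,0,0],[28.4,-21.1,0,0,0,0]]' -1 20
python3 -m creep '[[0,0,0,0,0,-0.12],[0,0,0,0,0,-0.12],[0,0,0,0,0,-0.12],[0,0,0,0,0,-0.12],[0,0,0,0,0,-0.12],[0,0,0,0,0,-0.12],[0,0,0,0,0,-0.12],[0,0,0,0,0,-0.12],[0,0,0,0,0,-0.12],[0,0,0,0,0,-0.12],[0,0,0,0,0,-0.12],[0,0,0,0,0,-0.12],[0,0,0,0,0,0]]'
cat >> h.py <<'E'
from cell import status,imaging
YAW=.1436; O=np.array([536,48.8])
ex=np.array([np.cos(YAW),np.sin(YAW)]); ey=np.array([-ex[1],ex[0]])
def torail(p): d=np.asarray(p)[...,:2]-O; return np.stack([d@ex,d@ey],-1).round(1)
def pose():
    s=status.get_state(); M=R.from_rotvec(s["tcp_rot"]).as_matrix(); a=np.arctan2(M[1,0],M[0,0])
    print("t",round(s["time"],2),"rail xy",torail(s["ee_pos"]),"z",round(s["ee_pos"][2],1),"toolx ang in rail",round(a-YAW,4),"F",np.round(s["wrist_force"],1),"tilt",M[2].round(4))
    T=np.eye(4);T[:3,:3]=M;T[:3,3]=s["ee_pos"]; return T
E
python3 - <<'E'
from h import *
T=pose(); w=imaging.read_camera("wrist"); W=T@w["tool_from_camera"]; np.savez("w1.npz",W=W,**w); cv2.imwrite("pics/w1.png",w["image"])
c=np.load("top0.npz")
P=cast(c,[(243.9,227.2),(277.2,222.8),(309.4,217.2)],65); print("pistons",torail(P))
print("pivot",torail(cast(c,[(291.9,256.9)],42)),"peg",torail(cast(c,[(347.5,241.7)],64)))
E
```

```text
time: 1.6
ee_pos: [558.5, -98.9, 184.5]
tcp_rot: [-3.113, -0.421, 0.001]
wrist_force: [0.1, 0.2, -0.1]
grip_width: 0.002
gripper_force: 0.0
time: 2.68
ee_pos: [557.6, -100.6, 184.4]
tcp_rot: [-2.057, -2.373, 0.001]
wrist_force: [0.1, -0.6, -0.8]
grip_width: 0.011
gripper_force: 0.0
t 2.68 rail xy [   0.  -150.9] z 184.4 toolx ang in rail 1.5695 F [ 0.1 -0.6 -0.8] tilt [ 3.e-04 -8.e-04 -1.e+00]
pistons [[ -0.4  65.4]
 [ -1.6  -3.6]
 [  0.1 -70.8]]
pivot [[-73.6 -23.4]] peg [[ -61.1 -139.4]]
```

View pics/w1.png

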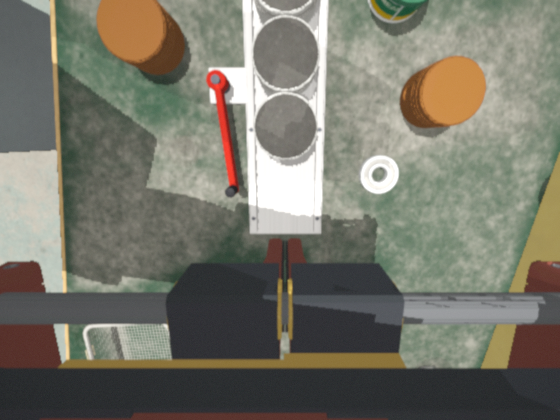

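The wrist view shows the closed fingers over the rail's open end at (285,240). The rear piston is at (286,125), the peg at (232,190) and the pivot at (216,79). I'll cast these to check them.

```bash
python3 - <<'E'
from h import *
w=np.load("w1.npz");W=w["W"]
for n,uv,z in(("rear",(286,125),65),("peg",(231,190),64),("pivot",(216,79),42),("end L",(249,233),18),("end R",(322,233),18)): print(n,torail(cast(w,[uv],z,W)))
E
```

```text
rear [[  2. -71.]]
peg [[ -58.5 -139.4]]
pivot [[-73.1 -22.6]]
end L [[ -46. -204.]]
end R [[  49.3 -204.2]]
```

```bash
python3 -m creep '[[0,0,32,0,0,0],[0,0,32,0,0,0],[0,0,32,0,0,0],[0,0,32,0,0,0],[0,0,31,0,0,0],[0,0,0,0,0,0],[8,0,0,0,0,0],[8,0,0,0,0,0],[8,0,0,0,0,0],[4,0,0,0,0,0],[3,0,0,0,0,0],[3,0,0,0,0,0],[3,0,0,0,0,0],[3,0,0,0,0,0],[3,0,0,0,0,0],[3,0,0,0,0,0],[3,0,0,0,0,0]]'; python3 -c "from h import *;pose()"
```

```text
time: 4.15
ee_pos: [552.3, -52.6, 26.5]
tcp_rot: [2.062, 2.368, 0.001]
wrist_force: [0.2, -4.4, 5.7]
grip_width: 0.004
gripper_force: 2.9
t 4.15 rail xy [   1.7 -102.7] z 26.5 toolx ang in rail 1.5652 F [ 0.2 -4.4  5.7] tilt [-0.0012  0.002  -1.    ]
```

```bash
python3 -m creep '[[3.2,0,0,0,0,0],[3.2,0,0,0,0,0],[3.2,0,0,0,0,0],[3.2,0,0,0,0,0],[3.2,0,0,0,0,0],[3.2,0,0,0,0,0],[3.2,0,0,0,0,0],[3.2,0,0,0,0,0],[3.2,0,0,0,0,0],[3.2,0,0,0,0,0],[3.2,0,0,0,0,0],[3.2,0,0,0,0,0],[3.2,0,0,0,0,0],[3.2,0,0,0,0,0],[3.2,0,0,0,0,0],[3.2,0,0,0,0,0],[3.2,0,0,0,0,0],[3,0,0,0,0,0],[2,0,0,0,0,0],[1,0,0,0,0,0]]'; python3 - <<'E'
from h import *
pose(); c=imaging.read_camera("top"); cv2.imwrite("pics/t2.png",cv2.resize(c["image"][180:275,165:385],None,fx=3.6,fy=3.6,interpolation=2))
E
```

```text
time: 5.82
ee_pos: [548.1, 5.5, 30.1]
tcp_rot: [2.055, 2.363, 0.006]
wrist_force: [-2.2, -14.7, 37.6]
grip_width: 0.008
gripper_force: 16.2
t 5.82 rail xy [  5.8 -44.5] z 30.1 toolx ang in rail 1.5663 F [ -2.2 -14.7  37.6] tilt [-0.0045  0.0093 -0.9999]
```

View pics/t2.png

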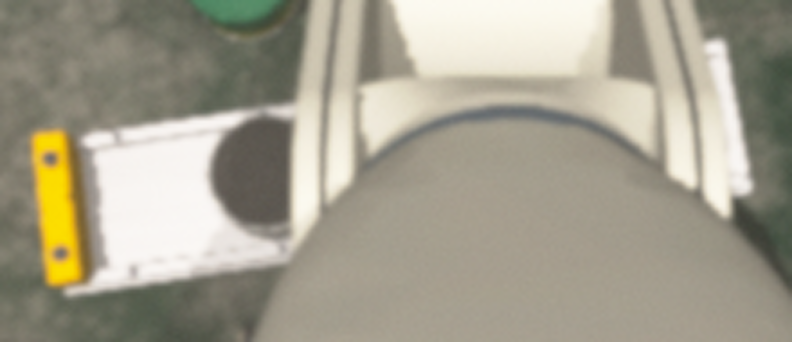

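The front crown has moved only from (284,170) to about (267,172), yet the finger advanced 58 mm and the upward force is 37 N. That doesn't add up, so I'll look before going on.

```bash
python3 - <<'E'
from h import *
c=imaging.read_camera("scene");w=imaging.read_camera("wrist")
a=cv2.resize(c["image"][130:320,150:400],(500,380),interpolation=2);b=w["image"][0:300,130:430]
b=cv2.resize(b,(300,300)); o=np.zeros((380,800,3),np.uint8);o[:,:500]=a;o[:300,500:]=b;cv2.imwrite("pics/s2.png",o)
E
```

```text
(no output)
```

View pics/s2.png

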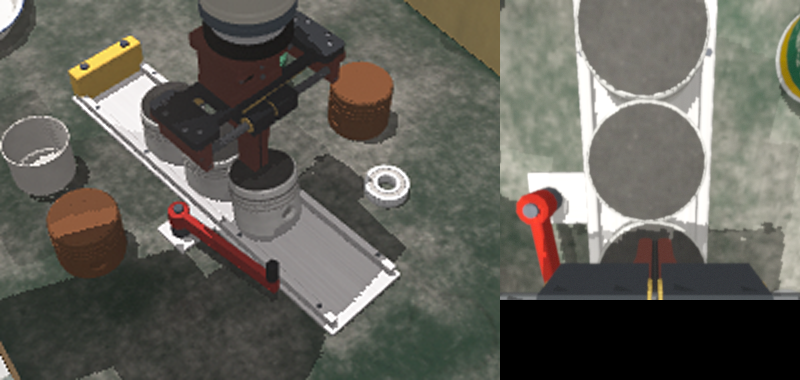

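```bash
python3 - <<'E'
from h import *
T=pose()
for n in("scene","top"):
    c=imaging.read_camera(n);f=210/np.tan(np.radians(c["vfov"])/2);K=np.array([[f,0,c["cx"]],[0,f,c["cy"]],[0,0,1]])
    P=np.array([T[:3,3],T[:3,3]+[0,0,40],[*(O+ey*-60),65.],[*(O+ey*-70),65.],[*(O+ey*-60),6.]])
    q=cv2.projectPoints(P,c["rvec"],c["tvec"],K,None)[0][:,0]; print(n,q.round(1).tolist())
    if n=="scene":
        M=R.from_rotvec(c["rvec"]).as_matrix()
        for u,v in((281,219),(275,212),(285,228),(283,240),(278,205),(271,200),(275,195)):
            Z=c["range_z"][v,u];p=M.T@(np.array([(u-c["cx"])/f,(v-c["cy"])/f,1])*Z-c["tvec"]);print((u,v),torail(p),p[2].round(1),c["image"][v,u])
w=imaging.read_camera("wrist");W=T@w["tool_from_camera"];f=210/np.tan(np.radians(w["vfov"])/2);I=np.linalg.inv(w["tool_from_camera"])
p=I[:3,3];print("tcp px wrist",f*p[:2]/p[2]+[w["cx"],w["cy"]],p[2])
for u,v in((277,160),(277,60),(250,242),(305,245),(285,250)):
    Z=w["range_z"][v,u];p=W[:3,:3]@(np.array([(u-w["cx"])/f,(v-w["cy"])/f,1])*Z)+W[:3,3];print((u,v),torail(p),p[2].round(1))
im=cv2.resize(c["image"][150:300,150:400],None,fx=1,fy=1)
s=imaging.read_camera("scene");cv2.imwrite("pics/s3.png",cv2.resize(s["image"][170:260,220:340],(800,600),interpolation=0))
E
```

```text
t 5.97 rail xy [  5.8 -44.5] z 30.2 toolx ang in rail 1.5661 F [ -2.  -12.8  35.3] tilt [-0.0042  0.0094 -0.9999]
scene [[276.6, 222.5], [276.3, 209.9], [279.6, 217.6], [283.1, 220.5], [279.8, 235.5]]
(281, 219) [ -5.  -69.3] 73.3 [47 48 51]
(275, 212) [ -2.8 -50. ] 75.7 [38 42 61]
(285, 228) [-11.9 -87.7] 68.6 [128 131 132]
(283, 240) [-20.3 -91.1] 41.1 [118 121 123]
(278, 205) [  1.1 -54.7] 97.4 [37 40 61]
(271, 200) [ -6.3 -43.5] 108.3 [38 41 60]
(275, 195) [-22.7 -73.6] 159.1 [50 79 97]
top [[295.9, 219.0], [296.4, 216.0], [304.2, 218.0], [309.0, 217.3], [303.1, 222.2]]
tcp px wrist [284.19623045 234.343563  ] 210.13196274896782
(277, 160) [ 1.8 10.5] 65.7
(277, 60) [ 2.3 60.6] 65.4
(250, 242) [-14.6 -36.7] 66.8
(305, 245) [ 17.9 -39.5] 65.2
(285, 250) [  5.7 -35.1] 84.1
```

View pics/s3.png

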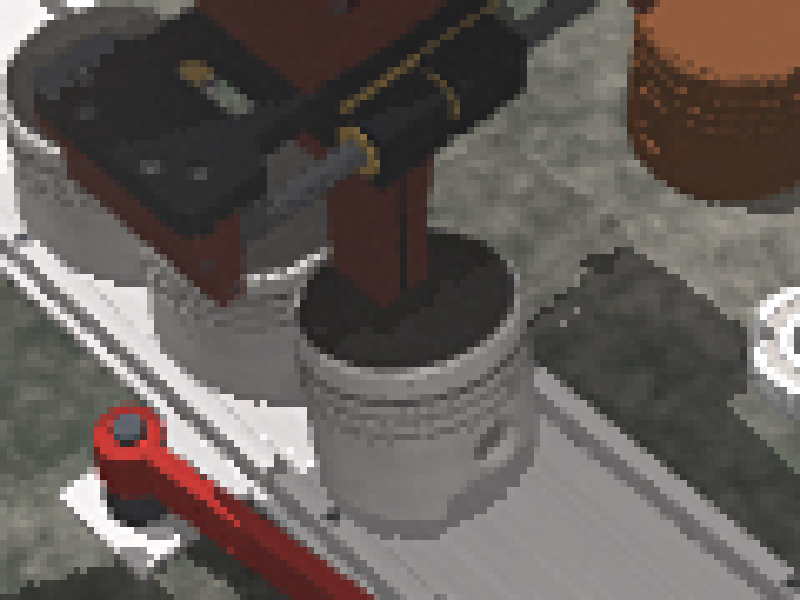

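The pictures show the finger has sunk into the rear piston's crown instead of pushing its skirt. The crown centre is at about (267,170) in the s2 crop, and the tip goes in at about (278,216) in the scene image. The upward force means straight up is the way out, so I'll lift gently and re-measure.

```bash
python3 -m creep '[[0,0,-4,0,0,0],[0,0,-4,0,0,0],[0,0,-4,0,0,0],[0,0,-4,0,0,0],[0,0,-4,0,0,0],[0,0,-4,0,0,0]]'; python3 -c "
from h import *
pose()"; python3 -m creep '[[0,0,-5,0,0,0],[0,0,-5,0,0,0],[0,0,-5,0,0,0],[0,0,-5,0,0,0],[0,0,-5,0,0,0],[0,0,-5,0,0,0],[0,0,-10,0,0,0],[0,0,-10,0,0,0]]'; python3 - <<'E'
from h import *
T=pose()
w=imaging.read_camera("wrist");c=imaging.read_camera("scene")
o=np.zeros((420,800,3),np.uint8);o[:300,:300]=w["image"][:300,130:430];o[:,300:]=cv2.resize(c["image"][150:276,200:350],(500,420),interpolation=2);cv2.imwrite("pics/s4.png",o)
E
```

```text
time: 6.67
ee_pos: [542.5, 8.0, 49.7]
tcp_rot: [-2.062, -2.369, 0.001]
wrist_force: [0.3, 0.0, -0.9]
grip_width: 0.005
gripper_force: 0.0
t 6.67 rail xy [  0.6 -41.3] z 49.7 toolx ang in rail 1.5654 F [ 0.3  0.  -0.9] tilt [ 2.e-04 -9.e-04 -1.e+00]
time: 7.33
ee_pos: [542.7, 7.8, 100.5]
tcp_rot: [-2.063, -2.369, 0.001]
wrist_force: [0.3, 0.0, 0.1]
grip_width: 0.003
gripper_force: 0.0
t 7.33 rail xy [  0.7 -41.6] z 100.5 toolx ang in rail 1.5652 F [0.3 0.  0.1] tilt [ 1.e-04 -6.e-04 -1.e+00]
```

View pics/s4.png

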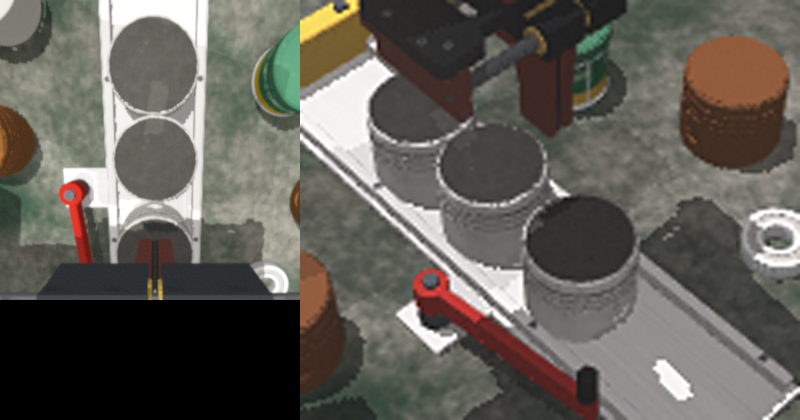

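```bash
python3 -m creep '[[-20,0,-20,0,0,0],[-30,0,-20,0,0,0],[-30,0,-20,0,0,0],[-30,0,-10,0,0,0],[-20,0,0,0,0,0],[0,0,0,0,0,0]]'; python3 - <<'E'
from h import *
T=pose()
def pts(c,W):
    f=210/np.tan(np.radians(c["vfov"])/2);v,u=np.mgrid[:420,:560];Z=c["range_z"]
    p=np.stack([(u-c["cx"])/f*Z,(v-c["cy"])/f*Z,Z],-1)@W[:3,:3].T+W[:3,3];p[Z==0]=0;return p
w=imaging.read_camera("wrist");np.savez("w5.npz",W=T@w["tool_from_camera"],**w)
s=imaging.read_camera("scene");M=R.from_rotvec(s["rvec"]).as_matrix();S=np.eye(4);S[:3,:3]=M.T;S[:3,3]=-M.T@s["tvec"]
for n,c,W in(("wrist",w,T@w["tool_from_camera"]),("scene",s,S)):
    p=pts(c,W);r=torail(p);m=(p[...,2]>55)&(p[...,2]<85)&(abs(r[...,0])<40)&(r[...,1]>-150)&(r[...,1]<150)
    if n=="wrist": m[255:]=0
    for k in cen(m,4):
        if k[1]<200: continue
        mm=np.zeros(m.shape,np.uint8);cv2.drawContours(mm,[k[2][:,None]],-1,1,-1);q=(mm>0)&m
        z=p[q][:,2];print(n,np.round(k[0],1) if 0 else k[0],"mid",((r[q].max(0)+r[q].min(0))/2).round(1),"ext",np.ptp(r[q],0),"z",np.percentile(z,[5,50,95]).round(1))
cv2.imwrite("pics/w5.png",w["image"])
E
```

```text
time: 7.93
ee_pos: [562.0, -124.5, 171.0]
tcp_rot: [2.064, 2.364, 0.001]
wrist_force: [-0.4, 0.4, -0.6]
grip_width: 0.005
gripper_force: 0.0
t 7.93 rail xy [   0.9 -175.2] z 171.0 toolx ang in rail 1.5623 F [-0.4  0.4 -0.6] tilt [-0.0019  0.0026 -1.    ]
wrist ((283.0, 98.03378295898438), 37.08784866333008) mid [  0.5 -71.4] ext [67.8 68.4] z [63.  64.6 65.9]
wrist ((282.5, 12.030611991882324), 38.431671142578125) mid [ 1.3 -6.4] ext [67.2 39.6] z [61.6 64.4 65.9]
scene ((246.5, 192.5), 29.334379196166992) mid [ 0.9 42.1] ext [ 69.9 136.6] z [58.9 64.2 66.1]
scene ((283.76470947265625, 223.0), 17.49453353881836) mid [  0.6 -71.8] ext [69.3 67.4] z [58.6 64.2 66. ]
```

View pics/w5.png

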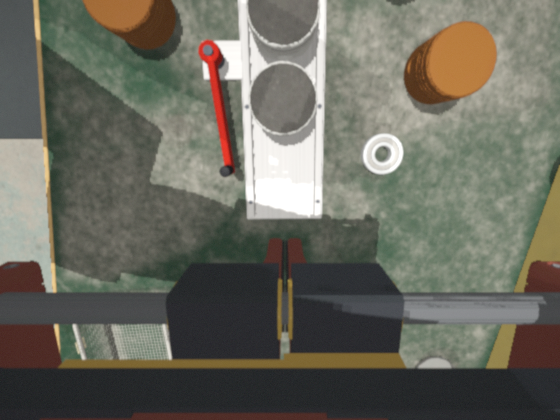

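The rear piston is upright again at rail y = -71. Middle and front have moved on about 11 mm, leaving a gap that has to be closed. I'll try a sturdier push: fingers about 30 mm apart so both bear on the skirt, low in the channel, in small checked steps.

```bash
python3 -m creep '[[15,0,20,0,0,-0.0085],[15,0,25,0,0,0],[0,0,30,0,0,0],[0,0,30,0,0,0],[0,0,25,0,0,0],[0,0,15,0,0,0],[0,0,10,0,0,0],[0,0,0,0,0,0],[0,0,0,0,0,0]]' -0.32 20; python3 -c "from h import *;pose()"
python3 -m creep '[[5,0,0,0,0,0],[5,0,0,0,0,0],[5,0,0,0,0,0],[3,0,0,0,0,0],[2,0,0,0,0,0],[2,0,0,0,0,0],[2,0,0,0,0,0],[2,0,0,0,0,0]]'; python3 -c "from h import *;pose()"
```

```text
time: 8.78
ee_pos: [556.3, -90.5, 14.6]
tcp_rot: [-2.051, -2.378, 0.001]
wrist_force: [-0.2, 0.2, -0.1]
grip_width: 0.34
gripper_force: 0.0
t 8.78 rail xy [ 1.000e-01 -1.408e+02] z 14.6 toolx ang in rail 1.5746 F [-0.2  0.2 -0.1] tilt [ 4.e-04 -1.e-03 -1.e+00]
time: 9.45
ee_pos: [552.8, -65.5, 14.8]
tcp_rot: [2.053, 2.378, 0.0]
wrist_force: [-0.0, -0.2, 0.8]
grip_width: 0.342
gripper_force: 0.0
t 9.45 rail xy [   0.3 -115.5] z 14.8 toolx ang in rail 1.5736 F [-0.  -0.2  0.8] tilt [-0.e+00  1.e-04 -1.e+00]
```

```bash
cat >> h.py <<'E'
def crowns():
    s=imaging.read_camera("scene");M=R.from_rotvec(s["rvec"]).as_matrix();f=210/np.tan(np.radians(s["vfov"])/2)
    v,u=np.mgrid[:420,:560];Z=s["range_z"];p=(np.stack([(u-s["cx"])/f*Z,(v-s["cy"])/f*Z,Z],-1)-s["tvec"])@M
    r=torail(p);m=(Z>0)&(p[...,2]>59)&(p[...,2]<82)&(abs(r[...,0])<40)&(r[...,1]>-150)&(r[...,1]<195)
    g=s["image"].astype(int); m&=(np.ptp(g,-1)<14)&(g.max(-1)<150)|False
    for k in cen(m,4):
        if k[1]<60: continue
        mm=np.zeros(m.shape,np.uint8);cv2.drawContours(mm,[k[2][:,None]],-1,1,-1);q=(mm>0)&m
        print("crown lo",r[q].min(0),"hi",r[q].max(0),"z",np.percentile(p[q][:,2],[5,50,95]).round(1))
    return s
E
python3 -m creep '[[2,0,0,0,0,0],[2,0,0,0,0,0],[2,0,0,0,0,0],[2,0,0,0,0,0],[2,0,0,0,0,0],[2,0,0,0,0,0]]'; python3 -c "
from h import *
pose();crowns()"
```

```text
time: 9.95
ee_pos: [551.1, -53.7, 14.8]
tcp_rot: [2.053, 2.378, 0.0]
wrist_force: [-0.4, -1.8, -0.1]
grip_width: 0.339
gripper_force: 0.7
t 9.95 rail xy [   0.3 -103.6] z 14.8 toolx ang in rail 1.5736 F [-0.4 -1.8 -0.1] tilt [-1.e-04  2.e-04 -1.e+00]
crown lo [-32.5  -6.5] hi [ 35.6 108.3] z [62.6 64.4 66.1]
```

```bash
cat >> h.py <<'E'
def strip():
    """profile along the rail centre line seen by the wrist camera"""
    T=pose();w=imaging.read_camera("wrist");W=T@w["tool_from_camera"];f=210/np.tan(np.radians(w["vfov"])/2)
    v,u=np.mgrid[:420,:560];Z=w["range_z"];p=np.stack([(u-w["cx"])/f*Z,(v-w["cy"])/f*Z,Z],-1)@W[:3,:3].T+W[:3,3]
    r=torail(p);m=(Z>0)&(abs(r[...,0])<2)&(p[...,2]>57)&(p[...,2]<80)&(v<262)
    y=np.sort(r[m][:,1]);i=np.where(np.diff(y)>3)[0];a=np.r_[y[0],y[i+1]];b=np.r_[y[i],y[-1]]
    for lo,hi in zip(a,b):
        k=m&(r[...,1]>=lo)&(r[...,1]<=hi);print("top from",lo,"to",hi,"z",np.percentile(p[k][:,2],[5,50,95]).round(1))
    return w
E
python3 -c "
from h import *
strip()"
```

```text
t 10.0 rail xy [   0.2 -103.2] z 14.8 toolx ang in rail 1.5737 F [ 0.6 -0.9  0.4] tilt [ 1.e-04  1.e-04 -1.e+00]
top from -96.9 to -29.6 z [63.4 64.6 65.7]
top from -26.0 to 22.9 z [63.2 64.5 65.7]
```

The push is genuine now: the rear piston moves with the fingers (centre about -63) and the gap is down to about 3.6 mm.

```bash
python3 -m creep '[[2,0,0,0,0,0],[2,0,0,0,0,0],[2,0,0,0,0,0],[2,0,0,0,0,0],[2,0,0,0,0,0],[2,0,0,0,0,0],[2,0,0,0,0,0],[2,0,0,0,0,0],[2,0,0,0,0,0],[2,0,0,0,0,0]]'; python3 -c "
from h import *
strip()"
```

```text
time: 10.88
ee_pos: [548.1, -33.8, 14.8]
tcp_rot: [2.053, 2.378, 0.0]
wrist_force: [0.5, -3.5, -0.5]
grip_width: 0.345
gripper_force: 2.0
t 10.88 rail xy [  0.2 -83.5] z 14.8 toolx ang in rail 1.5737 F [ 0.5 -3.5 -0.5] tilt [-0.e+00  1.e-04 -1.e+00]
top from -77.0 to 42.6 z [63.4 64.6 65.7]
```

```bash
python3 -m creep '[[2,0,0,0,0,0],[2.5,0,0,0,0,0],[2.5,0,0,0,0,0],[2.5,0,0,0,0,0],[2.5,0,0,0,0,0],[2.5,0,0,0,0,0],[2.5,0,0,0,0,0],[2.5,0,0,0,0,0],[2.5,0,0,0,0,0],[2.5,0,0,0,0,0]]'; python3 -c "
from h import *
strip()"
python3 -m creep '[[2.5,0,0,0,0,0],[2.5,0,0,0,0,0],[2.5,0,0,0,0,0],[2.5,0,0,0,0,0],[2.5,0,0,0,0,0],[2.5,0,0,0,0,0],[2.5,0,0,0,0,0],[2.5,0,0,0,0,0],[2.5,0,0,0,0,0],[2,0,0,0,0,0]]'; python3 -c "
from h import *
strip()"
```

```text
time: 11.77
ee_pos: [544.5, -9.5, 14.8]
tcp_rot: [-2.053, -2.378, 0.0]
wrist_force: [0.7, -4.2, 0.3]
grip_width: 0.342
gripper_force: 2.0
t 11.77 rail xy [  0.  -58.9] z 14.8 toolx ang in rail 1.5737 F [ 0.7 -4.2  0.3] tilt [-0. -0. -1.]
top from -52.4 to 67.2 z [63.3 64.5 65.7]
time: 12.65
ee_pos: [540.8, 14.8, 14.7]
tcp_rot: [-2.053, -2.378, 0.0]
wrist_force: [1.0, -4.2, -0.3]
grip_width: 0.341
gripper_force: 2.0
t 12.65 rail xy [ -0.1 -34.3] z 14.7 toolx ang in rail 1.5738 F [ 1.  -4.2 -0.3] tilt [ 0.e+00 -2.e-04 -1.e+00]
top from -28.2 to 91.9 z [63.3 64.5 65.7]
```

```bash
python3 -m creep '[[2,0,0,0,0,0],[2,0,0,0,0,0],[2,0,0,0,0,0],[2,0,0,0,0,0],[1,0,0,0,0,0]]'; python3 -m creep '[[1,0,0,0,0,0],[1,0,0,0,0,0]]';python3 -m creep '[[1,0,0,0,0,0],[1,0,0,0,0,0]]'
```

```text
time: 13.12
ee_pos: [539.5, 23.7, 14.8]
tcp_rot: [-2.053, -2.378, 0.0]
wrist_force: [0.4, -4.3, 0.3]
grip_width: 0.342
gripper_force: 2.0
time: 13.28
ee_pos: [539.3, 25.5, 14.8]
tcp_rot: [-2.053, -2.378, 0.0]
wrist_force: [0.9, -4.6, 0.1]
grip_width: 0.34
gripper_force: 2.0
time: 13.45
ee_pos: [539.0, 27.4, 14.8]
tcp_rot: [-2.053, -2.378, 0.0]
wrist_force: [0.6, -3.6, -0.4]
grip_width: 0.338
gripper_force: 2.0
```

```bash
python3 -m creep '[[1,0,0,0,0,0],[0.5,0,0,0,0,0]]';python3 -m creep '[[0.7,0,0,0,0,0],[0.7,0,0,0,0,0]]';python3 -m creep '[[0.7,0,0,0,0,0],[0.7,0,0,0,0,0]]'; python3 -c "
from h import *
strip()"
```

```text
time: 13.62
ee_pos: [538.8, 29.0, 14.8]
tcp_rot: [-2.053, -2.378, 0.0]
wrist_force: [1.3, -4.1, -0.4]
grip_width: 0.341
gripper_force: 2.0
time: 13.78
ee_pos: [538.6, 30.3, 14.8]
tcp_rot: [-2.053, -2.378, 0.0]
wrist_force: [0.7, -3.8, -0.2]
grip_width: 0.345
gripper_force: 2.0
time: 13.95
ee_pos: [538.4, 31.7, 14.8]
tcp_rot: [-2.053, -2.378, 0.0]
wrist_force: [1.2, -6.9, -0.1]
grip_width: 0.339
gripper_force: 2.7
t 13.95 rail xy [ -0.1 -17.3] z 14.8 toolx ang in rail 1.5737 F [ 1.2 -6.9 -0.1] tilt [-0.e+00 -1.e-04 -1.e+00]
top from -12.2 to 108.9 z [63.2 64.5 65.7]
```

```bash
python3 -m creep '[[0.7,0,0,0,0,0],[0,0,0,0,0,0]]';python3 -m creep '[[0.7,0,0,0,0,0],[0,0,0,0,0,0]]'
```

```text
time: 14.17
ee_pos: [538.5, 31.9, 14.8]
tcp_rot: [2.052, 2.378, -0.001]
wrist_force: [1.0, -7.2, -0.2]
grip_width: 0.346
gripper_force: 3.4
time: 14.33
ee_pos: [538.6, 32.1, 14.9]
tcp_rot: [2.051, 2.378, -0.001]
wrist_force: [2.3, -10.1, 0.9]
grip_width: 0.339
gripper_force: 4.7
```

The row is home: motion has stalled at 10 N. Next I'll back away, lift clear, shut the fingers and go to the near side of the keeper peg.

```bash
python3 -m creep '[[-2,0,0,0,0,0],[-4,0,0,0,0,0],[-8,0,0,0,0,0],[-12,0,0,0,0,0],[0,0,-20,0,0,0],[0,0,-30,0,0,0],[0,0,-30,0,0,0],[0,0,-25,0,0,0],[-12.5,-11,0,0,0,0],[-12.5,-11,0,0,0,0],[-12.5,-11,0,0,0,0],[-12.5,-11,0,0,0,0],[-12.5,-11,0,0,0,0],[-12.5,-11,0,0,0,0],[-12.5,-11,0,0,0,0],[-12.5,-11,0,0,0,0],[0,0,0,0,0,-0.11],[0,0,0,0,0,0]]' -1 20; python3 - <<'E'
from h import *
strip();c=imaging.read_camera("scene");t=imaging.read_camera("top")
o=np.vstack([cv2.resize(c["image"][130:280,160:360],(800,600),interpolation=2)[:300+100],cv2.resize(t["image"][190:270,165:385],(550,200))[:, :550] if 0 else cv2.copyMakeBorder(cv2.resize(t["image"][190:270,165:385],(550,200)),0,0,0,250,0)])
cv2.imwrite("pics/s6.png",o)
E
```

```text
time: 15.83
ee_pos: [468.9, -105.6, 119.8]
tcp_rot: [-1.917, -2.489, -0.0]
wrist_force: [-0.6, 0.3, 0.7]
grip_width: 0.005
gripper_force: 0.0
t 15.83 rail xy [ -88.5 -143.2] z 119.8 toolx ang in rail 1.6856 F [-0.6  0.3  0.7] tilt [ 4.e-04 -2.e-04 -1.e+00]
top from -12.5 to 36.1 z [62.8 64.5 65.8]
```

View pics/s6.png

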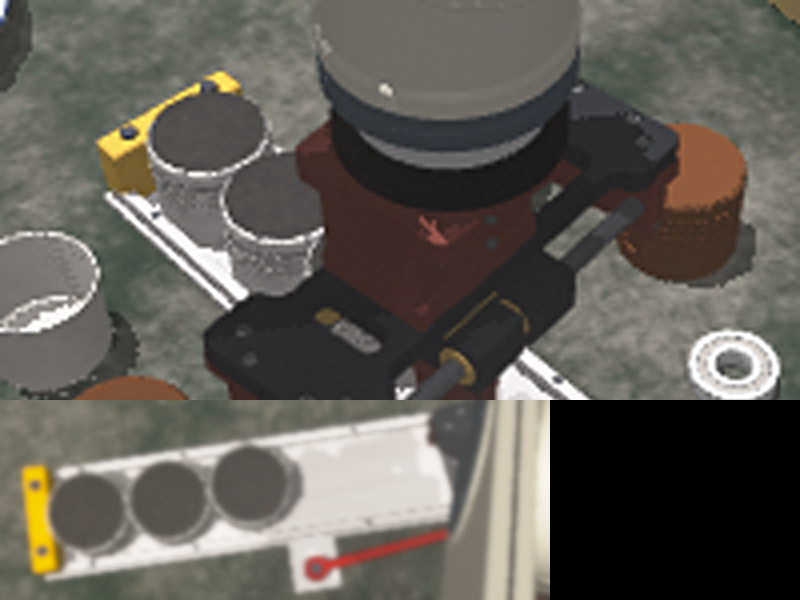

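The row is seated: the front crown at (90,512) in the lower strip touches the yellow block, and the three are together. My ten pictures are used up, so I'll check by numbers from here.

```bash
cat >> h.py <<'E'
def keeper():
    for n in("top","scene"):
        c=imaging.read_camera(n);h=cv2.cvtColor(c["image"],40).astype(int);H,S,V=h[...,0],h[...,1],h[...,2]
        red=((H<5)|(H>174))&(S>150)&(V>70);v,u=np.where(red);P=cast(c,np.c_[u,v],42);r=torail(P)
        k=(r[:,0]>-95)&(r[:,0]<80)&(r[:,1]>-170)&(r[:,1]<20);r=r[k]-[-73.5,-23]
        far=r[np.hypot(*r.T)>25];th=np.arctan2(far[:,0],-far[:,1])
        print(n,"keeper",np.median(th).round(3) if len(th) else None,"reach",np.hypot(*far.T).max().round() if len(far) else 0,len(th))
E
python3 -m creep '[[0,0,25,0,0,0],[0,0,25,0,0,0],[0,0,23,0,0,0],[0,0,0,0,0,0],[0,3,0,0,0,0],[0,3,0,0,0,0],[0,3,0,0,0,0],[0,0,0,0,0,0]]'
python3 -m creep '[[-0.8,6,0,0,0,-0.05],[-0.8,6,0,0,0,-0.05],[-0.8,6,0,0,0,-0.05],[-0.8,6,0,0,0,-0.05],[-0.8,6,0,0,0,-0.05],[-0.8,6,0,0,0,-0.05]]'
python3 -c "
from h import *
pose();keeper()"
```

```text
time: 16.65
ee_pos: [480.3, -102.3, 48.2]
tcp_rot: [1.917, 2.485, 0.002]
wrist_force: [-0.3, -0.6, 0.2]
grip_width: 0.004
gripper_force: 0.0
time: 17.15
ee_pos: [514.4, -93.3, 47.8]
tcp_rot: [1.522, 2.746, 0.001]
wrist_force: [-0.3, -0.1, -0.2]
grip_width: 0.006
gripper_force: 0.0
t 17.15 rail xy [ -41.8 -137.5] z 47.8 toolx ang in rail 1.9859 F [-0.3 -0.1 -0.2] tilt [-0.0012  0.0013 -1.    ]
top keeper 0.121 reach 70.0 64
scene keeper 0.029 reach 130.0 259
```

```bash
python3 - <<'E'
import h
from h import *
real=imaging.read_camera
class F: read_camera=staticmethod(lambda n:np.load(n+"0.npz"))
h.imaging=F; print("before:");keeper()
T=pose();w=real("wrist");W=T@w["tool_from_camera"];f=210/np.tan(np.radians(w["vfov"])/2)
v,u=np.mgrid[:420,:560];Z=w["range_z"];p=np.stack([(u-w["cx"])/f*Z,(v-w["cy"])/f*Z,Z],-1)@W[:3,:3].T+W[:3,3];r=torail(p)
hs=cv2.cvtColor(w["image"],40).astype(int);red=((hs[...,0]<5)|(hs[...,0]>174))&(hs[...,1]>170)&(hs[...,2]>70)&(Z>0)&(p[...,2]>30)&(p[...,2]<50)&(v<262)
q=r[red]-[-73.5,-23];d=np.hypot(*q.T);print("wrist red",red.sum(),d.max() if len(d) else 0,np.round(np.median(np.arctan2(q[d>25][:,0],-q[d>25][:,1])),3))
m=(Z>0)&(p[...,2]>50)&(p[...,2]<68)&(r[...,1]<-45)&(r[...,1]>-190)&(r[...,0]<45)&(r[...,0]>-100)&(v<300)
print("peg pts",m.sum(),np.median(r[m],0) if m.any() else None,np.percentile(p[m][:,2],[5,95]) if m.any() else None, u[m].min(),u[m].max(),v[m].min(),v[m].max())
E
```

```text
before:
top keeper 0.118 reach 111.0 145
scene keeper 0.088 reach 113.0 144
t 17.25 rail xy [ -41.2 -137.5] z 47.8 toolx ang in rail 1.9846 F [-0.8 -0.8  1.1] tilt [-0.0017  0.0019 -1.    ]
wrist red 2380 114.73033600578358 0.101
peg pts 318 [ -61.2 -139.6] [52.37367827 64.64085784] 247 264 222 243
```

The peg hasn't moved (still at -61,-140) although the shut fingers passed through its position. Shut fingers clearly don't bear properly, while slightly opened fingertips pushed well. I'll go back round, open to about 8 mm to cradle the peg between the tips, and push with tool x along the tangent.

```bash
python3 -m creep '[[0,0,-25,0,0,0],[0,0,-25,0,0,0],[0,0,-20,0,0,0],[4.6,-14.6,0,0,0,0],[4.6,-14.6,0,0,0,0],[4.6,-14.6,0,0,0,0],[0,0,0,0,0,0]]' -0.8
python3 -m creep '[[0,0,0,0,0,0.117],[0,0,0,0,0,0.117],[0,0,0,0,0,0.117],[0,0,0,0,0,0.117],[0,0,0,0,0,0.117],[0,0,0,0,0,0.117],[0,0,0,0,0,0.117],[0,0,0,0,0,0.117],[0,0,0,0,0,0.117],[0,0,0,0,0,0.117],[0,0,0,0,0,0.117],[0,0,0,0,0,0.117],[0,0,0,0,0,0.117],[0,0,0,0,0,0.117],[0,0,0,0,0,0.117],[0,0,0,0,0,0.117],[0,0,0,0,0,0]]'
cat >> h.py <<'E'
def peg():
    T=pose();w=imaging.read_camera("wrist");W=T@w["tool_from_camera"];f=210/np.tan(np.radians(w["vfov"])/2)
    v,u=np.mgrid[:420,:560];Z=w["range_z"];p=np.stack([(u-w["cx"])/f*Z,(v-w["cy"])/f*Z,Z],-1)@W[:3,:3].T+W[:3,3];r=torail(p)
    hs=cv2.cvtColor(w["image"],40).astype(int);red=((hs[...,0]<5)|(hs[...,0]>174))&(hs[...,1]>170)&(hs[...,2]>70)&(Z>0)&(p[...,2]>30)&(p[...,2]<50)&(v<262)
    q=r[red]-[-73.5,-23];d=np.hypot(*q.T);g=d>40;print("red bar angle",np.median(np.arctan2(q[g][:,0],-q[g][:,1])).round(3) if g.any() else None,g.sum())
    d=np.hypot(r[...,0]+73.5,r[...,1]+23)
    m=(Z>0)&(p[...,2]>58)&(p[...,2]<68)&(abs(d-120)<12)&(hs[...,2]<70)&(v<262)&(r[...,1]<0)
    if m.any():
        c=np.median(r[m],0);t=(np.linalg.inv(T)@[*(O+c[0]*ex+c[1]*ey),60,1])[:3];print("peg",c,"in tool",t.round(1),m.sum(),"angle",np.arctan2(c[0]+73.5,-c[1]-23).round(3))
E
python3 -c "
from h import *
peg()"
```

```text
time: 17.88
ee_pos: [465.8, -104.8, 116.9]
tcp_rot: [-1.528, -2.743, 0.001]
wrist_force: [-1.7, 1.2, -0.1]
grip_width: 0.096
gripper_force: 0.0
time: 19.3
ee_pos: [469.5, -104.7, 117.0]
tcp_rot: [3.117, 0.392, 0.001]
wrist_force: [-0.2, -0.6, -0.4]
grip_width: 0.098
gripper_force: 0.0
t 19.3 rail xy [ -87.8 -142.4] z 117.0 toolx ang in rail 0.1063 F [-0.2 -0.6 -0.4] tilt [ 6.e-04  2.e-04 -1.e+00]
red bar angle 0.119 737
peg [ -59.9  -141.95] in tool [27.8  2.5 57. ] 142 angle 0.114
```

```bash
python3 -m creep '[[0,1.5,25,0,0,-0.008],[0,0,25,0,0,0],[0,0,20,0,0,0],[0,0,0,0,0,0],[3,0,0,0,0,0],[3,0,0,0,0,0],[3,0,0,0,0,0],[3,0,0,0,0,0],[3,0,0,0,0,0],[6,0.6,0,0,0,-0.05],[6,0.6,0,0,0,-0.05],[6,0.6,0,0,0,-0.05]]'; python3 -c "
from h import *
peg()"
```

```text
time: 20.35
ee_pos: [502.3, -98.4, 47.4]
tcp_rot: [3.073, 0.649, 0.002]
wrist_force: [-0.2, -0.4, 0.3]
grip_width: 0.1
gripper_force: 0.0
t 20.35 rail xy [ -54.4 -140.8] z 47.4 toolx ang in rail 0.2724 F [-0.2 -0.4  0.3] tilt [ 1.e-03  7.e-04 -1.e+00]
red bar angle 0.141 1340
peg [ -58.8 -142.3] in tool [ -4.6   0.3 -12.6] 212 angle 0.123
```

Nothing touches the peg here either. That fits the earlier view: the visible fingertip stood on the crown (z about 65) while the reported TCP was at z 30. So the real fingertips appear to be about 35 mm short of the TCP. I'll measure that from the wrist depth while backing off.

```bash
python3 -m creep '[[-10,0,0,0,0,0],[-12,0,0,0,0,0],[-12,-2,0,0,0,0],[0,0,0,0,0,0.125],[0,0,0,0,0,0.025],[0,0,0,0,0,0]]'; python3 - <<'E'
from h import *
peg();w=imaging.read_camera("wrist");f=210/np.tan(np.radians(w["vfov"])/2);C=w["tool_from_camera"]
v,u=np.mgrid[:420,:560];Z=w["range_z"];t=np.stack([(u-w["cx"])/f*Z,(v-w["cy"])/f*Z,Z],-1)@C[:3,:3].T+C[:3,3]
m=(abs(u-284)<25)&(v>225)&(v<265)&(Z>0)&(t[...,2]<10)
print("finger px",m.sum(),"tool z pct",np.percentile(t[m][:,2],[1,50,90,99,100]).round(1),"x",np.percentile(t[m][:,0],[1,50,99]).round(1),"y",np.percentile(t[m][:,1],[1,99]).round(1))
for vv in range(232,264,4): print(vv,t[vv,276].round(1),t[vv,292].round(1),w["image"][vv,276])
E
```

```text
time: 20.9
ee_pos: [467.5, -110.6, 46.8]
tcp_rot: [-3.115, -0.408, 0.002]
wrist_force: [-0.4, -0.6, 0.3]
grip_width: 0.098
gripper_force: 0.0
t 20.9 rail xy [ -90.6 -147.9] z 46.8 toolx ang in rail 0.1171 F [-0.4 -0.6  0.3] tilt [-9.e-04 -5.e-04 -1.e+00]
red bar angle 0.122 1305
peg [ -59.9 -141.9] in tool [ 31.2  -2.4 -13.2] 275 angle 0.114
finger px 888 tool z pct [-123.9  -57.7  -41.5  -38.   -36.9] x [-1.5 11.4 33.2] y [-11.9  13.4]
232 [-12.4  -6.5  47.6] [-12.    7.6  46.6] [72 79 80]
236 [-16.   -6.5  47.4] [-15.7   7.6  46.6] [112 123 125]
240 [ 10.1  -4.  -37.9] [-19.2   7.6  45.9] [83 90 93]
244 [ 10.1  -3.8 -44.7] [-23.4   7.7  47.2] [37 39 41]
248 [ 10.   -3.7 -50.6] [-27.4   7.7  47.6] [36 40 40]
252 [  9.7  -3.6 -55.9] [  2.9   5.3 -38.6] [33 36 36]
256 [  8.   -3.5 -57.2] [  0.1   5.3 -37.8] [25 25 25]
260 [  6.3  -3.5 -58.4] [ -2.    5.3 -38.8] [30 29 31]
```

Confirmed: the fingertips end 38 mm short of the TCP, at tool z = -38. So I'll work 38 mm lower, with the tips at z of about 46.

```bash
python3 -m creep '[[0,-3,13,0,0,0],[0,0,13,0,0,0],[0,0,12,0,0,0],[0,0,0,0,0,0],[4,0,0,0,0,0],[4,0,0,0,0,0],[3,0,0,0,0,0],[2,0,0,0,0,0],[2,0,0,0,0,0],[2,0,0,0,0,0],[6,0.6,0,0,0,-0.05],[6,0.6,0,0,0,-0.05],[6,0.6,0,0,0,-0.05],[0,0,0,0,0,0]]'; python3 -c "
from h import *
peg()"
```

```text
time: 22.17
ee_pos: [503.4, -98.7, 8.9]
tcp_rot: [-3.074, -0.648, -0.0]
wrist_force: [0.1, 0.3, -0.7]
grip_width: 0.099
gripper_force: 0.1
t 22.17 rail xy [ -53.3 -141.3] z 8.9 toolx ang in rail 0.2718 F [ 0.1  0.3 -0.7] tilt [ 3.e-04 -1.e-04 -1.e+00]
red bar angle 0.315 2105
peg [ -39.8 -137.1] in tool [ 14.2  -0.4 -51.1] 630 angle 0.287
```

The peg is now cradled and turning (angle about 0.29). Continuing round.

```bash
python3 -m creep '[[6,0.6,0,0,0,-0.05],[6,0.6,0,0,0,-0.05],[6,0.6,0,0,0,-0.05],[6,0.6,0,0,0,-0.05],[6,0.6,0,0,0,-0.05],[6,0.6,0,0,0,-0.05],[6,0.6,0,0,0,-0.05],[6,0.6,0,0,0,-0.05],[6,0.6,0,0,0,-0.05],[6,0.6,0,0,0,-0.05],[0,0,0,0,0,0]]'; python3 -c "
from h import *
peg()"
```

```text
time: 23.13
ee_pos: [553.2, -67.8, 8.5]
tcp_rot: [-2.818, -1.386, 0.002]
wrist_force: [-0.9, 2.0, 0.5]
grip_width: 0.099
gripper_force: 0.6
t 23.13 rail xy [   0.4 -117.8] z 8.5 toolx ang in rail 0.7704 F [-0.9  2.   0.5] tilt [-6.0e-04 -1.5e-03 -1.0e+00]
red bar angle 0.81 2064
peg [  11.  -107.3] in tool [ 14.9  -0.2 -51.5] 533 angle 0.787
```

```bash
python3 -m creep '[[6,0.6,0,0,0,-0.05],[6,0.6,0,0,0,-0.05],[6,0.6,0,0,0,-0.05],[6,0.6,0,0,0,-0.05],[6,0.6,0,0,0,-0.05],[6,0.6,0,0,0,-0.05],[6,0.6,0,0,0,-0.05],[6,0.6,0,0,0,-0.05],[6,0.6,0,0,0,-0.05],[6,0.6,0,0,0,-0.05],[6,0.6,0,0,0,-0.05],[6,0.6,0,0,0,-0.05],[6,0.6,0,0,0,-0.05],[0,0,0,0,0,0]]'; python3 -c "
from h import *
peg()"; python3 -m creep '[[3,0.3,0,0,0,-0.025],[2,0.2,0,0,0,-0.015],[0,0,0,0,0,0]]';  python3 -m creep '[[2,0.2,0,0,0,-0.015],[2,0.2,0,0,0,-0.015],[0,0,0,0,0,0]]'; python3 -c "
from h import *
peg()"
```

```text
time: 24.35
ee_pos: [587.1, 0.9, 8.5]
tcp_rot: [-2.229, -2.213, 0.001]
wrist_force: [-1.4, -0.7, -0.0]
grip_width: 0.105
gripper_force: 0.6
t 24.35 rail xy [ 43.7 -54.7] z 8.5 toolx ang in rail 1.4197 F [-1.4 -0.7 -0. ] tilt [-1.0e-04 -1.2e-03 -1.0e+00]
red bar angle 1.458 2048
peg [ 44.6  -39.05] in tool [ 15.6  -1.5 -51.5] 442 angle 1.436
time: 24.65
ee_pos: [588.3, 5.6, 8.7]
tcp_rot: [-2.185, -2.257, 0.0]
wrist_force: [-2.3, -0.5, 0.2]
grip_width: 0.104
gripper_force: 0.7
time: 24.9
ee_pos: [588.8, 9.9, 8.8]
tcp_rot: [2.15, 2.291, 0.0]
wrist_force: [-1.0, 0.1, -0.5]
grip_width: 0.1
gripper_force: 0.6
t 24.9 rail xy [ 46.7 -46.1] z 8.8 toolx ang in rail 1.4907 F [-1.   0.1 -0.5] tilt [ 0.e+00  3.e-04 -1.e+00]
red bar angle 1.539 2035
peg [ 45.6 -30. ] in tool [ 15.9  -2.4 -51.2] 445 angle 1.512
```

```bash
python3 -m creep '[[2,-0.5,0,0,0,-0.016],[2,-0.5,0,0,0,-0.016],[0,0,0,0,0,0]]';  python3 -m creep '[[1.5,-0.3,0,0,0,-0.012],[0,0,0,0,0,0]]'; python3 -m creep '[[1.5,-0.3,0,0,0,-0.012],[0,0,0,0,0,0]]'; python3 -m creep '[[1.2,0,0,0,0,-0.012],[0,0,0,0,0,0]]'; python3 -c "
from h import *
peg()"
```

```text
time: 25.2
ee_pos: [587.9, 14.0, 9.0]
tcp_rot: [2.112, 2.325, 0.001]
wrist_force: [0.0, -0.3, 0.8]
grip_width: 0.098
gripper_force: 0.1
time: 25.37
ee_pos: [587.1, 15.3, 8.9]
tcp_rot: [2.099, 2.337, 0.001]
wrist_force: [-0.2, -0.7, 1.0]
grip_width: 0.102
gripper_force: 0.0
time: 25.53
ee_pos: [586.5, 16.7, 8.8]
tcp_rot: [2.085, 2.35, 0.0]
wrist_force: [0.1, -0.4, 0.3]
grip_width: 0.102
gripper_force: 0.1
time: 25.7
ee_pos: [586.3, 17.8, 8.8]
tcp_rot: [-2.071, -2.362, 0.0]
wrist_force: [-0.2, 0.3, 1.8]
grip_width: 0.102
gripper_force: 0.1
t 25.7 rail xy [ 45.4 -37.8] z 8.8 toolx ang in rail 1.5586 F [-0.2  0.3  1.8] tilt [ 0. -0. -1.]
red bar angle 1.586 1957
peg [ 45.5  -24.05] in tool [ 13.8  -0.  -51.2] 438 angle 1.562
```

Nearly square. I'll press gently until the limit shows in the force.

```bash
python3 -m creep '[[1,0,0,0,0,0],[0,0,0,0,0,0]]';  python3 -m creep '[[1,0,0,0,0,0],[0,0,0,0,0,0]]'; python3 -m creep '[[1,0,0,0,0,0],[0,0,0,0,0,0]]'; python3 -c "
from h import *
peg()"
```

```text
time: 25.92
ee_pos: [586.2, 18.8, 8.8]
tcp_rot: [-2.072, -2.362, -0.0]
wrist_force: [-0.3, -0.2, 0.0]
grip_width: 0.099
gripper_force: 0.1
time: 26.08
ee_pos: [586.1, 19.8, 8.8]
tcp_rot: [2.072, 2.362, 0.0]
wrist_force: [-0.2, -1.2, 0.9]
grip_width: 0.098
gripper_force: 0.1
time: 26.25
ee_pos: [586.0, 20.5, 8.8]
tcp_rot: [2.071, 2.362, -0.0]
wrist_force: [0.1, -2.6, 0.7]
grip_width: 0.098
gripper_force: 1.2
t 26.25 rail xy [ 45.4 -35.2] z 8.8 toolx ang in rail 1.558 F [ 0.1 -2.6  0.7] tilt [-5.e-04  0.e+00 -1.e+00]
red bar angle 1.602 1814
peg [ 45.55 -21.5 ] in tool [ 13.7  -0.1 -51.2] 448 angle 1.583
```

```bash
python3 -m creep '[[1,0,0,0,0,0],[0,0,0,0,0,0]]';  python3 -m creep '[[1,0,0,0,0,0],[0,0,0,0,0,0],[0,0,0,0,0,0]]'; python3 -c "
from h import *
peg()"
```

```text
time: 26.47
ee_pos: [585.9, 20.8, 8.8]
tcp_rot: [2.071, 2.361, -0.001]
wrist_force: [-0.4, -7.5, -1.2]
grip_width: 0.099
gripper_force: 2.9
time: 26.72
ee_pos: [586.0, 21.0, 8.8]
tcp_rot: [2.07, 2.361, -0.002]
wrist_force: [0.5, -10.9, 0.1]
grip_width: 0.099
gripper_force: 4.4
t 26.72 rail xy [ 45.5 -34.7] z 8.8 toolx ang in rail 1.5583 F [  0.5 -10.9   0.1] tilt [-2.e-03  3.e-04 -1.e+00]
red bar angle 1.603 1788
peg [ 45.6 -21.4] in tool [ 13.1  -0.1 -51.2] 449 angle 1.584
```

The bar is hard against its limit. Backing off, lifting clear and checking the whole scene by numbers.

```bash
python3 -m creep '[[-2,0,0,0,0,0],[-5,0,0,0,0,0],[-12,0,0,0,0,0],[-15,0,0,0,0,0],[0,0,-30,0,0,0],[0,0,-35,0,0,0],[0,0,-35,0,0,0],[-35,0,-35,0,0,0],[-35,-10,-35,0,0,0],[-35,-10,-20,0,0,0],[-35,-10,0,0,0,0],[-35,-10,0,0,0,0],[-35,-10,0,0,0,0],[0,0,0,0,0,0]]'; python3 - <<'E'
from h import *
pose();keeper();crowns()
# tops in top view, before / after, along rail and bystanders (colour masks)
a=np.load("top0.npz");b=imaging.read_camera("top")
for n,c in(("before",a),("after",b)):
    h=cv2.cvtColor(c["image"],40).astype(int);H,S,V=h[...,0],h[...,1],h[...,2]
    box=np.zeros(H.shape,bool);box[120:330,170:390]=1
    g=cen(box&(H>60)&(H<90)&(S>120)&(V>70))[0][0]
    br=[np.round(k[0][0],1).tolist() for k in cen(box&(H>3)&(H<18)&(S>110)&(V>50),2)]
    w=box&(V>170)&(S<50);w[180:275]&=False;ws=[np.round(k[0][0],1).tolist() for k in cen(w,2)]
    print(n,"green",np.round(g[0],1),"brown",br,"white(cup,bearing)",ws)
E
```

```text
time: 27.93
ee_pos: [567.2, -220.0, 187.6]
tcp_rot: [2.076, 2.356, -0.001]
wrist_force: [-0.1, 0.2, 0.0]
grip_width: 0.1
gripper_force: 0.0
t 27.93 rail xy [  -7.6 -270.5] z 187.6 toolx ang in rail 1.5533 F [-0.1  0.2  0. ] tilt [-2.e-03  8.e-04 -1.e+00]
top keeper 1.59 reach 113.0 80
scene keeper 1.572 reach 113.0 116
crown lo [-34.2 -11.6] hi [ 36. 190.] z [62.4 64.3 66.2]
before green [233. 165.] brown [[274.1, 297.9], [280.0, 143.8]] white(cup,bearing) [[220.5, 293.5], [324.4, 164.3]]
after green [226.5 161.5] brown [[274.2, 297.8], [280.0, 143.8]] white(cup,bearing) [[221.5, 293.0], [324.3, 164.3]]
```

```bash
python3 - <<'E'
from h import *
a=np.load("top0.npz");b=imaging.read_camera("top")
d=np.abs(a["image"].astype(int)-b["image"]).max(-1)
for n,(u,v) in dict(tin=(231,171),cup=(218,296),bearing=(325,165),brown=(280,144)).items(): print(n,"mean diff",d[v-20:v+20,u-20:u+20].mean().round(1),"ref",d[60:100,300:340].mean().round(1))
s=imaging.read_camera("scene")
for n,c in(("top",b),("scene",s)):
    M=R.from_rotvec(c["rvec"]).as_matrix();f=210/np.tan(np.radians(c["vfov"])/2);v,u=np.mgrid[:420,:560];Z=c["range_z"]
    p=(np.stack([(u-c["cx"])/f*Z,(v-c["cy"])/f*Z,Z],-1)-c["tvec"])@M;r=torail(p);g=c["image"].astype(int)
    yel=(g[...,2]-g[...,0]>70)&(p[...,2]>40)&(p[...,2]<56)&(abs(r[...,0])<50)&(r[...,1]>150)&(r[...,1]<230)
    print(n,"yellow top y",np.percentile(r[yel][:,1],[2,50,98]) if yel.any() else None)
    m=(p[...,2]>60)&(p[...,2]<68)&(abs(r[...,0])<40)&(r[...,1]>-60)&(r[...,1]<200)
    rm=r[m]; print([ (lo,len(rm[(rm[:,1]>=lo)&(rm[:,1]<lo+8)])) for lo in range(-24,200,8)])
    for x0 in (-3,):
        y=np.sort(rm[abs(rm[:,0])<4][:,1]);print("ends",y[0],y[-1],"gaps",[(y[i],y[i+1]) for i in np.where(np.diff(y)>2.5)[0]])
E
```

```text
tin mean diff 2.9 ref 2.1
cup mean diff 12.2 ref 2.1
bearing mean diff 6.4 ref 2.1
brown mean diff 2.2 ref 2.1
top yellow top y [193.3   202.6   212.162]
[(-24, 0), (-16, 9), (-8, 67), (0, 101), (8, 117), (16, 125), (24, 122), (32, 120), (40, 98), (48, 68), (56, 46), (64, 88), (72, 107), (80, 126), (88, 126), (96, 122), (104, 109), (112, 88), (120, 42), (128, 78), (136, 102), (144, 121), (152, 126), (160, 121), (168, 114), (176, 98), (184, 65), (192, 5)]
ends -9.9 193.1 gaps []
scene yellow top y [191.646 202.15  210.7  ]
[(-24, 2), (-16, 23), (-8, 76), (0, 83), (8, 99), (16, 97), (24, 91), (32, 92), (40, 59), (48, 40), (56, 53), (64, 79), (72, 81), (80, 84), (88, 87), (96, 86), (104, 69), (112, 48), (120, 27), (128, 74), (136, 64), (144, 77), (152, 79), (160, 76), (168, 70), (176, 50), (184, 24), (192, 0)]
ends -13.1 191.5 gaps [(np.float64(55.5), np.float64(58.1)), (np.float64(141.1), np.float64(143.7))]
```

```bash
python3 - <<'E'
from h import *
for n in("scene","top"):
  for tag,c in(("before",np.load(n+"0.npz")),("after",imaging.read_camera(n))):
    M=R.from_rotvec(c["rvec"]).as_matrix();f=210/np.tan(np.radians(c["vfov"])/2);v,u=np.mgrid[:420,:560];Z=c["range_z"]
    p=(np.stack([(u-c["cx"])/f*Z,(v-c["cy"])/f*Z,Z],-1)-c["tvec"])@M
    o=[]
    for uv in ((231,171),(217,296),(325,165)):
        q=cast(np.load("top0.npz"),[uv],30)[0];k=(Z>0)&(np.hypot(p[...,0]-q[0],p[...,1]-q[1])<50)&(p[...,2]>8)&(p[...,2]<62)
        o.append(((p[k].max(0)+p[k].min(0))/2).round(1)[:2].tolist())
    print(n,tag,"tin,cup,bearing",o)
E
```

```text
scene before tin,cup,bearing [[647.7, 142.4], [386.6, 169.1], [670.9, -60.8]]
scene after tin,cup,bearing [[647.5, 142.6], [386.5, 169.2], [655.9, -62.7]]
top before tin,cup,bearing [[649.1, 145.2], [387.4, 170.8], [672.4, -58.4]]
top after tin,cup,bearing [[648.5, 145.2], [387.4, 170.7], [672.1, -58.4]]
```

```bash
python3 -c "
from cell import manip
print(manip.close_job())"
```

```text
the job is handed in; nothing more can be done
None
```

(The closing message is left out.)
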